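Serve the coffee pot from the warmer in the games room

TASK

Coffee is ready: put the used mug that stands on the cork mat upright on the serving tray next to the other mug, then lift the coffee pot off its warmer, keep it level, and set it down gently on the middle of the cork mat with its handle pointing to the guests' side of the counter, straight away from the robot. Do not push the syrup bottle, the sugar canister or the mug on the tray from their places.

Things in the scene. Friction and masses are not known exactly. Their poses are not given: they have to be found in the camera images.
- pot: Stainless steel coffee pot with closed black lid, on the warmer: base 130 mm across, belly 140 mm at 45 mm height, neck 88 mm, 159 mm tall (lid tab 167). 0.35 to 0.6 kg. Origin: centre of underside; z up; +x to the handle; a short spout on the -x side, 70 mm from the axis. Black handle: an arm at 128 to 150 mm height from the neck out to the upright grip (see point pot_grip).
- pot_grip (a point): Grip point in the upper end of the pot's handle: 98 mm along +x from the pot's axis, 128 mm above its underside; axes as the pot's. The upright grip is a flat bar 20 mm thick (along y), x = 87 to 111 mm, 45 to 150 mm above the underside, with flat sides. Pinch it from above across its thickness, firmly (60 N or more), or the pot turns in the fingers.
- warmer: Coffee warmer, fixed: steel box 190 x 190 mm. Origin: centre of the underside; z up; the side with the rocker switch faces its -x. The dark round hot plate on top is 60 mm above the counter, inside a rim 5 mm high of 152 mm inner diameter: the pot must be lifted straight up out of it. The pot stands at its centre within 4 mm.
- mat: Round cork mat, fixed to the counter: 190 mm across, 12 mm thick. Origin: centre of its underside; it never turns: its x points straight ahead of the robot (to the guests' side), y to the robot's left.
- used_mug: White mug standing on the cork mat within 25 mm of its middle: outside diameter 64 mm, 85 mm tall, wall 4 mm, 0.22 kg. Origin: centre of the underside; z up; its loop handle (9 mm thick, between 18 and 72 mm height) points along its +x, out to 63 mm from the axis.
- tray: Dark wooden tray, fixed: 300 mm (its x) by 200 mm (its y), rim 24 mm high, 8 mm thick; inner floor 284 x 184 mm, 8 mm above the counter; low wire grips over the rim to 44 mm height at the middle of the two short ends. Origin: centre of underside; its +x end is the far one from the robot. The +x half holds the other mug, the -x half is free.
- tray_mug: The other mug, same shape and size as the used mug, standing on the far half of the tray (x = 60 to 80 mm and y within 35 mm in the tray's frame), its handle towards the tray's far end or to the sides. Must stay there.
- bottle: Syrup bottle of brown glass with a black pump, loose, 0.7 kg: 66 mm across, 252 mm tall; the pump's nozzle sticks out 35 mm. Stands close behind the warmer (on the side away from the robot). Origin: centre of its underside. Must stay.
- canister: White sugar canister with a wooden lid and knob, loose, 0.8 kg: 90 mm across, 172 mm tall. Stands close to the cork mat on the robot's side. Origin: centre of its underside. Must stay.

How it is judged:
By the outcome, as a careful person would: the job done as asked, in the order asked, and still so for the second after the job is handed in, with the robot touching nothing.
It also fails if it takes over 72 s, if anything falls off the work surface, if the arm or the gripper's body presses on something with over 40 N, if the wrist force passes 120 N, or if a joint passes its speed limit or range.

ROBOT

A 6-joint arm with a two-finger parallel gripper is mounted at the origin on the work surface. World frame = base frame: x ahead of the robot, y to its left, z up, the work surface at z = 0. Lengths are in m, angles in degrees, forces in N, time in s.
With the tool pointing down it reaches from about 0.25 to 0.725 m from the base axis. Payload 9.7 kg.
Tool frame: the origin (TCP) lies between the finger pads; the fingertips stand 25 mm ahead of it and the grasp point (between the pads) lies 6 mm ahead of it; z points along the fingers, y is the line along which they close (so a half turn about z gives the same grasp; the last joint's range is limited). The gripper opens to 85 mm and grips with 20 to 120 N. Pads are 22 mm wide; open, the fingers measure 114 mm over their backs; the gripper's body (76 mm by 85 mm) begins 54 mm behind the grasp point. The pads swing forward as they close: fully open they stand 13 mm farther back than shut.
Start: joints at [74.599, 4.979, 10.078, 95.1, 0, 90], TCP at [0.146, 0.53, 0.256] pointing down, gripper open.
Joint ranges: [-179.16, 179.16], [-48.56, 103.87], [-65.8, 70.77], [-126.05, 130.52], [-82.76, 87.17], [-180, 180]. Speed limits (degrees/s): [127.2, 127.2, 147.25, 180, 180, 180].

INTERFACE

Orientations are given as [roll, pitch, yaw] about the fixed x, y, z axes, in that order (R = Rz(yaw) Ry(pitch) Rx(roll)).
In Python, from workcell import bot, viewer, status gives the robot as it stands (bot), with the cameras (viewer) and the readings (status).
- The arm moves only by the shell command python3 drive.py 'ROWS' [FORCE]. ROWS is rows parted by semicolons, their numbers by spaces, 1 to 5 of them, each of 5 numbers: dx, dy, dz in m, then a turn about the tool's z in degrees, then the finger opening in m; each row is the pose to reach, as a shift and turn from the pose commanded when the command began, along the tool's axes at that moment; what a row does not reach only later rows make up. A row lasts 1/12 s, in which the tool goes at most 0.0417 m and 7.16 degrees, less where a joint would pass 70% of its speed; a pose out of reach is approached as far as the arm can. The fingers move at their own pace and stop on an object; FORCE is the grip in N (left out, the last holds). Time passes only in rows, so rows that do not move let the fingers close. It prints the time, the measured TCP pose, the force, the opening and the grip force at its end.
- status.get_obs(): the state, without advancing time (a new reading comes with each control period).
- viewer.camera(name): name is "scene" or "side" or "wrist"; returns the picture (420x560x3 uint8, blue, green, red); there is no depth.
- viewer.camera_info(name): a dict with "mtx" (3x3 intrinsics, pixels), "k1" (the pictures are not rectified: a ray, as slopes to the right and down, at radius r is drawn at 1 + k1 r^2 times it, then the intrinsics apply), "extrinsics" (4x4, takes a point from camera to world coordinates). Camera axes: x right, y down, z forward; pixel columns grow to the right and rows downward; lengths in m; the calibration is good to about 2 mm. A picture is of the moment at which its call begins: read the wrist's pose just before it. camera_info takes no time and is no camera call; for the wrist camera it gives the pose at the moment of the call.
- bot.job_done(): hands the job in; it is judged then, once.
The state is a dict: "time": time; "q": joint angles; "qd": joint speeds; "joint_efforts": joint torques, N m; "ee_pos": TCP position; "tcp_rot": TCP orientation; "wrist_force": force on the tool from outside, world axes, zero at the start; "torque": the same for the moment, N m; "opening": finger opening in m; "grasp_force": force on a finger pad.
Only numpy, scipy, OpenCV 4.12 (cv2) and the standard library are available. Lean on these libraries where they do the work, as an engineer would, in place of code of your own. Each camera call takes 0.05 s, during which the arm holds its last target. There are 200 camera calls.

## Working session

There is one attempt and no reset: what is moved stays moved. The work goes in short steps, Python scripts to look and compute and a shell command to move; the robot and the scene stay as the last step left them, time stands still between calls to the robot, and variables do not carry over. Pictures are saved under pics/ and viewed, at most 14 in all, crops included, and the job is handed in when it is done.

```bash
ls; mkdir -p pics
python3 - <<'E'
from workcell import bot, viewer, status
import cv2, numpy as np
o=status.get_obs(); print(o['time'],o['ee_pos'],o['tcp_rot'],o['opening'])
for n in ("scene","side","wrist"):
    i=viewer.camera_info(n); print(n,np.round(i['mtx'],1).tolist(),i['k1'],np.round(i['extrinsics'],4).tolist())
    cv2.imwrite(f"pics/{n}0.png",viewer.camera(n))
E
```

```text
drive.py
pics
workcell.py
0.0 [0.14602512 0.53006964 0.25557097] [-1.79924515e+02  8.26481003e-04  1.64599324e+02] 0.08553078415664728
scene [[382.6, 0.0, 280.1], [0.0, 382.6, 213.1], [0.0, 0.0, 1.0]] 0.005484517642566027 [[-0.5021, 0.6399, -0.5818, 1.1139], [0.8647, 0.3611, -0.3491, 0.3175], [-0.0133, -0.6783, -0.7346, 0.8594], [0.0, 0.0, 0.0, 1.0]]
side [[409.8, 0.0, 275.8], [0.0, 409.8, 211.9], [0.0, 0.0, 1.0]] 0.041656609638502484 [[-0.776, 0.4033, -0.4849, 0.9986], [0.6303, 0.4704, -0.6176, 0.5443], [-0.021, -0.7849, -0.6192, 0.7176], [0.0, 0.0, 0.0, 1.0]]
wrist [[290.0, 0.0, 275.8], [0.0, 290.0, 216.6], [0.0, 0.0, 1.0]] -0.04057340353876923 [[0.2641, 0.9287, 0.2604, 0.0804], [0.9645, -0.2544, -0.071, 0.5484], [0.0003, 0.2699, -0.9629, 0.373], [0.0, 0.0, 0.0, 1.0]]
```

View pics/scene0.png

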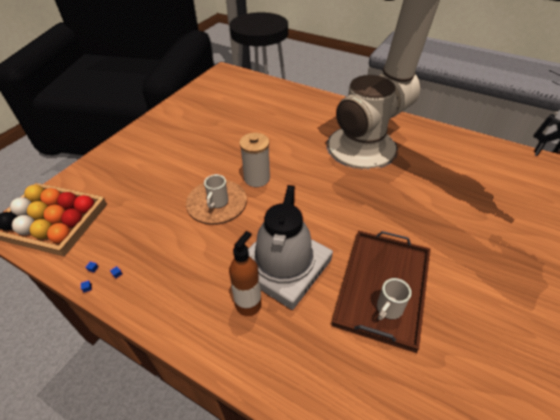

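View pics/side0.png

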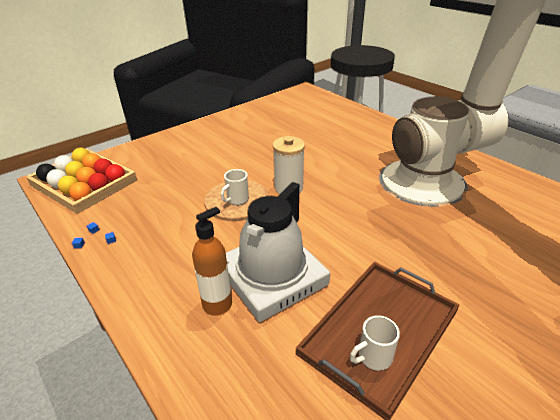

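The scene view shows the used mug at (215,190) on the mat (217,202), canister (256,160), pot (285,240) with its handle running up to (290,190), bottle (245,280), and the tray (383,288) with its mug at (394,298). The side view shows the mug at (236,186), pot lid (268,213), bottle (210,265), tray (380,335) and canister (289,165).

```bash
cat > h.py <<'E'
import cv2, numpy as np
from workcell import bot, viewer, status
def ray(info,px):
    d=np.array([[info['k1'],0,0,0]],float)
    p=cv2.undistortPoints(np.array(px,float).reshape(-1,1,2),info['mtx'],np.array([info['k1'],0,0,0.]))[:,0]
    E=info['extrinsics']; return E[:3,3],np.c_[p,np.ones(len(p))]@E[:3,:3].T
def plane(info,px,z):
    o,d=ray(info,px); return o+d*((z-o[2])/d[:,2])[:,None]
def proj(info,P):
    E=info['extrinsics']; R=E[:3,:3].T
    return cv2.projectPoints(np.array(P,float).reshape(-1,3),cv2.Rodrigues(R)[0],-R@E[:3,3],info['mtx'],np.array([info['k1'],0,0,0.]))[0][:,0]
E
python3 - <<'E'
from h import *
s=viewer.camera_info("scene"); d=viewer.camera_info("side")
def P(n,a,b,z):print(n,np.round(plane(s,[a],z)[0,:2],3),np.round(plane(d,[b],z)[0,:2],3))
P('mat',(217,202),(236,199),.012)
P('mugrim',(216,182),(236,175),.097)
P('can',(255,140),(289,143),.165)
P('potlid',(284,217),(268,210),.219)
P('handletop',(290,189),(294,190),.21)
P('bottlebase',(247,303),(216,304),0)
P('traymugrim',(396,289),(381,329),.093)
for n,a,b in (('c1',(360,233),(376,263)),('c2',(430,248),(459,305)),('c3',(414,344),(389,411)),('c4',(334,322),(298,349))):P(n,a,b,.024)
for n,i in(('scene',s),('side',d)):
    im=cv2.imread(f'pics/{n}0.png')
    c=im[110:310,170:330] if n=='scene' else im[120:320,180:340]
    cv2.imwrite(f'pics/{n}0c.png',cv2.resize(c,None,fx=3,fy=3,interpolation=cv2.INTER_CUBIC))
a=cv2.imread('pics/scene0c.png');b=cv2.imread('pics/side0c.png')
cv2.imwrite('pics/both0.png',cv2.resize(np.hstack([a,b]),(800,500)))
E
```

```text
mat [ 0.499 -0.28 ] [ 0.496 -0.281]
mugrim [ 0.495 -0.272] [ 0.492 -0.274]
can [ 0.343 -0.228] [ 0.345 -0.221]
potlid [0.613 0.027] [0.616 0.032]
handletop [ 0.518 -0.01 ] [0.524 0.005]
bottlebase [ 0.74  -0.009] [ 0.743 -0.003]
traymugrim [0.581 0.304] [0.58  0.306]
c1 [0.408 0.155] [0.399 0.155]
c2 [0.364 0.341] [0.363 0.344]
c3 [0.651 0.383] [0.65  0.392]
c4 [0.691 0.205] [0.69  0.209]
```

View pics/both0.png

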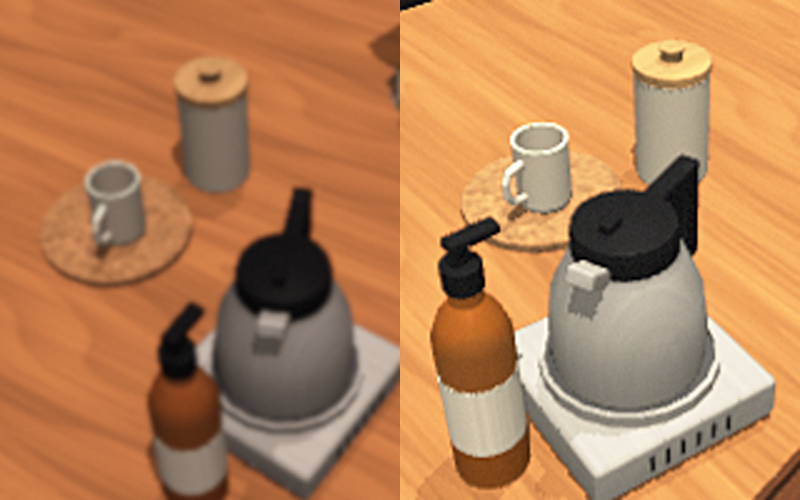

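The crops show the used mug's handle on the camera side (210,199 scene, 225,194 side) and the pot's handle pointing back to the robot. Next I compute the angles and the first move.

```bash
cat >> h.py <<'E'
def to(x,y,z,yaw):
    o=status.get_obs(); a=np.radians(o['tcp_rot'][2]); p=np.array([x,y,z])-o['ee_pos']
    R=np.array([[np.cos(a),np.sin(a),0],[np.sin(a),-np.cos(a),0],[0,0,-1]])
    t=-((yaw-o['tcp_rot'][2]+180)%360-180)
    print('to',np.round(R.T@p,4),'turn',round(t,1),'rows',max(np.linalg.norm(p)/.0417,abs(t)/7.16).round(1),'t',o['time'],'q',np.round(o['q'],1))
E
python3 - <<'E'
from h import *
s=viewer.camera_info("scene"); d=viewer.camera_info("side")
a,b=plane(s,[(210.5,199)],.057)[0,:2],plane(d,[(225,194)],.057)[0,:2]
print(a,b,[np.degrees(np.arctan2(*(q-[.4935,-.273])[::-1])) for q in(a,b)])
to(.494,-.273,.33,180)
E
```

```text
[ 0.53076935 -0.27228654] [ 0.53766027 -0.26791598] [np.float64(1.0967018251436724), np.float64(6.567356529809875)]
to [-0.5488 -0.6819 -0.0742] turn -15.4 rows 21.1 t 0.15 q [74.6  5.  10.  95.1 -0.  90. ]
```

```bash
python3 drive.py '0 0 -.0148 0 .085;-.022 -.027 -.0148 0 .085;-.05 -.06 -.0148 0 .085;-.08 -.1 -.0148 0 .085;-.11 -.1364 -.0148 0 .085'
python3 drive.py '-.02 -.03 0 0 .085;-.04 -.06 0 0 .085;-.07 -.085 -.01 0 .085;-.09 -.11 -.015 0 .085;-.11 -.1364 -.0148 0 .085'
python3 drive.py '-.02 -.03 0 0 .085;-.04 -.06 0 0 .085;-.07 -.085 -.01 0 .085;-.09 -.11 -.015 0 .085;-.11 -.1364 -.0148 0 .085'
python3 drive.py '-.02 -.03 0 0 .085;-.04 -.06 0 0 .085;-.07 -.085 -.01 0 .085;-.09 -.11 -.015 0 .085;-.11 -.1364 -.0148 0 .085'
python3 drive.py '-.02 -.03 0 0 .085;-.04 -.06 0 0 .085;-.07 -.085 -.01 0 .085;-.09 -.11 -.015 0 .085;-.11 -.1364 -.0148 0 .085'
python3 drive.py '0 0 0 -7 .085;0 0 0 -14 .085;0 0 0 -21 .085;0 0 0 -28 .085;0 0 0 -35 .085'
python3 drive.py '0 0 0 -5 .085;0 0 0 -5 .085'
python3 - <<'E'
from h import *
to(.494,-.273,.3,-155)
o=status.get_obs();print(o['ee_pos'],o['tcp_rot'])
i=viewer.camera_info('wrist'); im=viewer.camera('wrist'); cv2.imwrite('pics/w1.png',im)
np.savez('pics/w1.npz',m=i['mtx'],E=i['extrinsics'])
print(proj(i,[[.494,-.273,.097],[.497,-.28,.012]]))
E
```

```text
time: 0.57
ee_pos: [0.2097, 0.3821, 0.2706]
tcp_rot: [-180.0, -0.0, 164.7]
wrist_force: [0.4, -0.3, 0.2]
opening: 0.0852
grasp_force: 0.0
time: 0.98
ee_pos: [0.28, 0.2215, 0.2868]
tcp_rot: [179.9, 0.1, 164.6]
wrist_force: [1.0, 0.5, 0.1]
opening: 0.0853
grasp_force: 0.0
time: 1.4
ee_pos: [0.3499, 0.0605, 0.3016]
tcp_rot: [180.0, 0.1, 164.6]
wrist_force: [1.2, 0.3, 0.3]
opening: 0.0849
grasp_force: 0.0
time: 1.82
ee_pos: [0.4198, -0.1004, 0.3162]
tcp_rot: [180.0, 0.1, 164.6]
wrist_force: [0.6, 0.4, -0.3]
opening: 0.0848
grasp_force: 0.0
time: 2.23
ee_pos: [0.4896, -0.261, 0.3308]
tcp_rot: [-180.0, 0.0, 164.6]
wrist_force: [0.2, 0.6, 0.7]
opening: 0.0849
grasp_force: 0.0
time: 2.65
ee_pos: [0.489, -0.2593, 0.3299]
tcp_rot: [180.0, -0.0, -160.1]
wrist_force: [-0.6, 0.3, 0.2]
opening: 0.085
grasp_force: 0.0
time: 2.82
ee_pos: [0.489, -0.2592, 0.33]
tcp_rot: [180.0, -0.0, -155.2]
wrist_force: [-1.1, -0.0, -1.4]
opening: 0.0851
grasp_force: 0.0
to [ 0.0012 -0.0146  0.03  ] turn -0.2 rows 0.8 t 2.8167 q [-27.9   8.   21.7 103.8  -0.  -52.7]
[ 0.48898194 -0.25921425  0.32996742] [ 1.79974087e+02 -2.07866477e-02 -1.55179780e+02]
[[263.34749906 191.76826687]
 [260.5158415  181.02564369]]
```

View pics/w1.png

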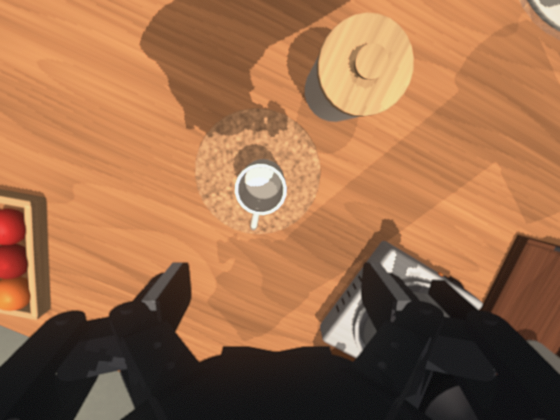

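The wrist view shows the mug rim ellipse at (261,189) with its handle at (255,221), the mat centred near (258,172) and the canister lid at (366,64).

Run:
```python
from h import *
i=viewer.camera_info('wrist'); im=cv2.imread('pics/w1.png'); hsv=cv2.cvtColor(im,cv2.COLOR_BGR2HSV)
# mug rim: bright unsaturated
m=((hsv[...,1]<60)&(hsv[...,2]>120)).astype(np.uint8); m[:, :200]=0;m[:,320:]=0;m[:150]=0;m[240:]=0
ys,xs=np.where(m); print('white',xs.min(),xs.max(),ys.min(),ys.max())
cs=max(cv2.findContours(m,cv2.RETR_EXTERNAL,cv2.CHAIN_APPROX_NONE)[0],key=len)[:,0]
up=cs[(cs[:,1]<205)]; P=plane(i,up,.097)[:,:2]
def circ(P):
    A=np.c_[2*P,np.ones(len(P))]; s=np.linalg.lstsq(A,(P**2).sum(1),rcond=None)[0]
    return s[:2],np.sqrt(s[2]+s[:2]@s[:2])
print('rim',circ(P))
h=cs[cs[:,1]>222]; print('handle tip',plane(i,[h.mean(0)],.057),h.mean(0))
# mat edge points read from the picture
E=[(196,171),(320,171),(258,235),(211,217),(305,214),(219,119),(303,125)]
print('mat',circ(plane(i,E,.012)[:,:2]))
for n,b in(('scene',(170,180,265,230)),('side',(190,165,290,225))):
    print(n)
can=plane(i,[(366,64)],.16);print('can',can)
# cork mask by local hue stats
for p in [(171,210),(171,185),(220,258),(245,258)]: print(p,hsv[p[0]-3:p[0]+4,p[1]-3:p[1]+4].reshape(-1,3).mean(0))
for sh in 'scene','side':
    g=cv2.cvtColor(cv2.imread(f'pics/{sh}0.png'),cv2.COLOR_BGR2HSV)
    for p in ([(205,195),(205,180)] if sh=='scene' else [(200,212),(205,195)]): print(sh,p,g[p[0]-2:p[0]+3,p[1]-2:p[1]+3].reshape(-1,3).mean(0))
```

```text
white 235 286 160 229
rim (array([ 0.4920774 , -0.27776838]), np.float64(0.03152917421606812))
handle tip [[ 0.55211541 -0.26424179  0.057     ]] [253.42857143 225.92857143]
mat (array([ 0.49012593, -0.28816615]), np.float64(0.0957479801922062))
scene
side
can [[ 0.33507707 -0.23885229  0.16      ]]
(171, 210) [ 13.12244898 125.87755102 216.08163265]
(171, 185) [ 12.48979592 146.6122449  221.04081633]
(220, 258) [ 20.06122449  73.26530612 226.55102041]
(245, 258) [ 12.         147.24489796 208.        ]
scene (205, 195) [ 12.32 146.04 192.  ]
scene (205, 180) [ 11.08 168.64 186.28]
side (200, 212) [ 16.8  129.84 244.2 ]
side (205, 195) [ 15.04 154.56 242.12]
```

```bash
python3 drive.py '.004 -.017 .03 0 .085;.004 -.017 .065 0 .085;.004 -.017 .1 0 .085;.004 -.017 .135 0 .085;.004 -.017 .16 0 .085' 40
python3 drive.py '0 0 .03 0 .085;0 0 .06 0 .085;0 0 .08 0 .085;0 0 .09 0 .085;0 0 .095 0 .085'
python3 drive.py '0 0 0 0 .05;0 0 0 0 .05;0 0 0 0 .05;0 0 0 0 .05;0 0 0 0 .05'
python3 drive.py '0 0 0 0 .05;0 0 0 0 .05;0 0 0 0 .05;0 0 0 0 .05;0 0 0 0 .05'
```

```text
time: 3.28
ee_pos: [0.4915, -0.2759, 0.1669]
tcp_rot: [179.9, -0.1, -155.6]
wrist_force: [-0.1, 0.5, -0.8]
opening: 0.0849
grasp_force: 0.0
time: 3.7
ee_pos: [0.4917, -0.2759, 0.0737]
tcp_rot: [179.9, -0.1, -155.5]
wrist_force: [-0.1, -0.6, 0.3]
opening: 0.0848
grasp_force: 0.0
time: 4.12
ee_pos: [0.4932, -0.2768, 0.0769]
tcp_rot: [-179.9, 0.1, -155.4]
wrist_force: [-0.6, 0.1, 6.3]
opening: 0.0633
grasp_force: 44.8
time: 4.53
ee_pos: [0.4932, -0.2767, 0.0769]
tcp_rot: [-179.9, 0.1, -155.4]
wrist_force: [-0.5, -0.5, 6.9]
opening: 0.0632
grasp_force: 44.8
```

```bash
python3 drive.py '0 0 -.01 0 .05;0 0 -.03 0 .05;0 0 -.06 0 .05;0 0 -.095 0 .05;0 0 -.13 0 .05'
python3 drive.py '0 0 -.035 0 .05;0 0 -.07 0 .05;0 0 -.1 0 .05;0 0 -.12 0 .05;0 0 -.125 0 .05'
python3 drive.py '-.005 .012 0 0 .05;-.012 .03 0 0 .05;-.024 .06 0 0 .05;-.036 .093 0 0 .05;-.049 .1256 0 0 .05'
python3 - <<'E'
from h import *
for n in("scene","side"): cv2.imwrite(f"pics/{n}1.png",viewer.camera(n))
from h import *
a=cv2.imread('pics/scene1.png')[150:240,160:280];b=cv2.imread('pics/side1.png')[150:240,185:305]
cv2.imwrite('pics/mat1.png',cv2.resize(np.vstack([a,b]),None,fx=3,fy=3,interpolation=cv2.INTER_CUBIC))
to(.463,.262,.33,-155)
E
```

```text
time: 4.95
ee_pos: [0.4918, -0.2759, 0.2069]
tcp_rot: [179.9, -0.0, -155.4]
wrist_force: [0.3, 0.1, -1.9]
opening: 0.0631
grasp_force: 44.7
time: 5.37
ee_pos: [0.4926, -0.2764, 0.3347]
tcp_rot: [-179.8, 0.2, -155.4]
wrist_force: [0.2, 0.2, -2.0]
opening: 0.063
grasp_force: 44.8
time: 5.78
ee_pos: [0.4837, -0.14, 0.3283]
tcp_rot: [179.9, -0.1, -155.5]
wrist_force: [-0.0, 0.5, -1.7]
opening: 0.0631
grasp_force: 44.8
to [-0.1488  0.3712 -0.0007] turn -0.2 rows 9.6 t 5.8833 q [-1.590e+01  9.000e-01  1.410e+01  1.033e+02  1.000e-01 -4.070e+01]
```

View pics/mat1.png

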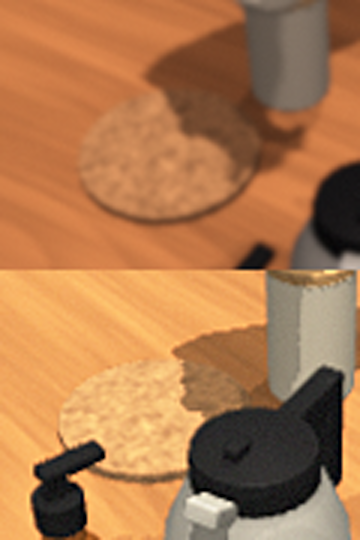

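The mat's top edge is seen free: in the scene crop from (79,160) to (262,150) and down to (155,216), and in the side crop at (58,420), (100,463), (150,476) and (140,360).

```bash
python3 - <<'E'
from h import *
from scipy.optimize import least_squares as L
S=np.array([(79,160),(262,147),(100,197),(155,215),(235,190),(105,120),(250,170)])/3+[160,150]
D=np.array([(58,420),(100,461),(80,385),(140,360),(65,438),(150,474),(240,390)])/3+[185,60]
for n,E in(('scene',S),('side',D)):
    P=plane(viewer.camera_info(n),E,.012)[:,:2]
    r=L(lambda c:np.hypot(*(P-c).T)-.095,[.49,-.28]);print(n,r.x,np.round(r.fun,4))
E
python3 drive.py '-.01 .025 0 0 .05;-.02 .05 0 0 .05;-.03 .075 0 0 .05;-.04 .1 0 0 .05;-.05 .125 0 0 .05'
python3 drive.py '-.01 .025 0 0 .05;-.02 .05 0 0 .05;-.03 .075 0 0 .05;-.04 .1 0 0 .05;-.05 .125 0 0 .05'
python3 drive.py '-.012 .03 0 0 .05;-.024 .06 0 0 .05;-.036 .09 0 0 .05;-.044 .11 0 0 .05;-.049 .121 0 0 .05'
python3 drive.py '0 0 0 0 .05'
python3 - <<'E'
from h import *
for n in("scene","side","wrist"): cv2.imwrite(f"pics/{n}2.png",viewer.camera(n))
to(.463,.262,.33,-155)
a=cv2.imread('pics/scene2.png')[200:380,300:460];b=cv2.imread('pics/wrist2.png')
cv2.imwrite('pics/t2.png',np.hstack([cv2.resize(a,(374,420)),cv2.resize(b,(420,315),interpolation=cv2.INTER_AREA)[:] if 0 else cv2.copyMakeBorder(cv2.resize(b,(420,315)),0,105,0,0,cv2.BORDER_CONSTANT)]))
E
```

```text
scene [ 0.4880647  -0.28642942] [ 0.0008 -0.0009 -0.0004 -0.0008 -0.0016 -0.0078 -0.0047]
side [ 0.48822839 -0.28647335] [ 0.     -0.0059 -0.0017 -0.0011 -0.0022  0.0012 -0.0074]
time: 6.3
ee_pos: [0.4774, -0.006, 0.3288]
tcp_rot: [179.9, -0.1, -155.4]
wrist_force: [-0.9, 0.2, -1.3]
opening: 0.0629
grasp_force: 45.4
time: 6.72
ee_pos: [0.4708, 0.1284, 0.3288]
tcp_rot: [180.0, -0.1, -155.4]
wrist_force: [0.3, -0.1, -2.1]
opening: 0.0634
grasp_force: 45.4
time: 7.13
ee_pos: [0.4649, 0.2598, 0.3284]
tcp_rot: [180.0, -0.2, -155.3]
wrist_force: [0.2, -0.4, -2.4]
opening: 0.0632
grasp_force: 45.4
time: 7.22
ee_pos: [0.4653, 0.2594, 0.3285]
tcp_rot: [180.0, -0.2, -155.3]
wrist_force: [0.8, 0.1, -1.9]
opening: 0.0629
grasp_force: 45.4
to [ 0.0003  0.0059 -0.0002] turn -0.4 rows 0.1 t 7.3667 q [ 28.9   4.9  18.3 103.5  -0.    4.3]
```

View pics/t2.png

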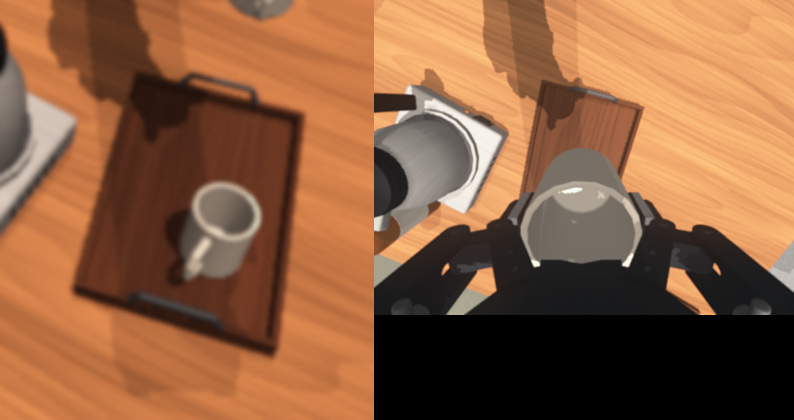

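```bash
python3 drive.py '.003 .002 .01 0 .05;.006 .004 .03 0 .05;.009 .005 .06 0 .05;.011 .006 .09 0 .05;.011 .006 .125 0 .05'
python3 drive.py '0 0 .035 0 .05;0 0 .065 0 .05;0 0 .09 0 .05;0 0 .105 0 .05;0 0 .115 0 .05'
python3 drive.py '0 0 .004 0 .05;0 0 .008 0 .05;0 0 .01 0 .05;0 0 .012 0 .05;0 0 .013 0 .05'
```

```text
time: 7.78
ee_pos: [0.4534, 0.2572, 0.2052]
tcp_rot: [180.0, 0.1, -155.5]
wrist_force: [0.3, -0.4, -2.4]
opening: 0.0629
grasp_force: 45.4
time: 8.2
ee_pos: [0.4526, 0.2566, 0.0882]
tcp_rot: [-180.0, -0.1, -155.5]
wrist_force: [0.1, 1.2, -1.5]
opening: 0.0628
grasp_force: 45.3
time: 8.62
ee_pos: [0.4536, 0.2587, 0.0779]
tcp_rot: [180.0, 0.1, -155.4]
wrist_force: [-0.7, 0.7, -2.0]
opening: 0.0631
grasp_force: 45.4
```

```bash
python3 drive.py '0 0 .001 0 .05;0 0 .002 0 .05;0 0 .003 0 .05'; python3 drive.py '0 0 .001 0 .05;0 0 .002 0 .05;0 0 .002 0 .05'
```

```text
time: 8.87
ee_pos: [0.4534, 0.2586, 0.0745]
tcp_rot: [180.0, 0.0, -155.4]
wrist_force: [0.1, 0.7, -2.3]
opening: 0.0628
grasp_force: 45.4
time: 9.12
ee_pos: [0.4533, 0.2586, 0.0729]
tcp_rot: [180.0, 0.0, -155.4]
wrist_force: [-1.2, -1.4, 3.4]
opening: 0.0626
grasp_force: 45.8
```

```bash
python3 drive.py '0 0 0 0 .085;0 0 0 0 .085;0 0 0 0 .085;0 0 0 0 .085;0 0 0 0 .085'
python3 drive.py '0 0 -.01 0 .085;0 0 -.03 0 .085;0 0 -.06 0 .085;0 0 -.095 0 .085;0 0 -.13 0 .085'
python3 drive.py '0 0 -.04 0 .085;0 0 -.08 0 .085;0 0 -.12 0 .085;0 0 -.15 0 .085;0 0 -.17 0 .085'
python3 - <<'E'
from h import *
for n in("scene","side"): cv2.imwrite(f"pics/{n}3.png",viewer.camera(n))
to(.42,.05,.38,18)
a=cv2.imread('pics/scene3.png')[160:380,230:450];b=cv2.imread('pics/side3.png')[170:390,220:440]
cv2.imwrite('pics/t3.png',cv2.resize(np.hstack([a,b]),(800,400),interpolation=cv2.INTER_CUBIC))
E
```

```text
time: 9.53
ee_pos: [0.4533, 0.2585, 0.0722]
tcp_rot: [-180.0, -0.0, -155.4]
wrist_force: [-0.0, -0.8, 0.4]
opening: 0.0851
grasp_force: 0.0
time: 9.95
ee_pos: [0.4528, 0.2583, 0.2042]
tcp_rot: [-180.0, -0.0, -155.4]
wrist_force: [0.2, 1.2, 0.6]
opening: 0.0851
grasp_force: 0.0
time: 10.37
ee_pos: [0.453, 0.2583, 0.3768]
tcp_rot: [180.0, 0.3, -155.4]
wrist_force: [0.2, 0.0, -0.9]
opening: 0.0853
grasp_force: 0.0
to [ 0.1173 -0.1758 -0.0032] turn -173.4 rows 24.2 t 10.4667 q [ 29.7   5.6  24.6 108.6   0.    5.1]
```

View pics/t3.png

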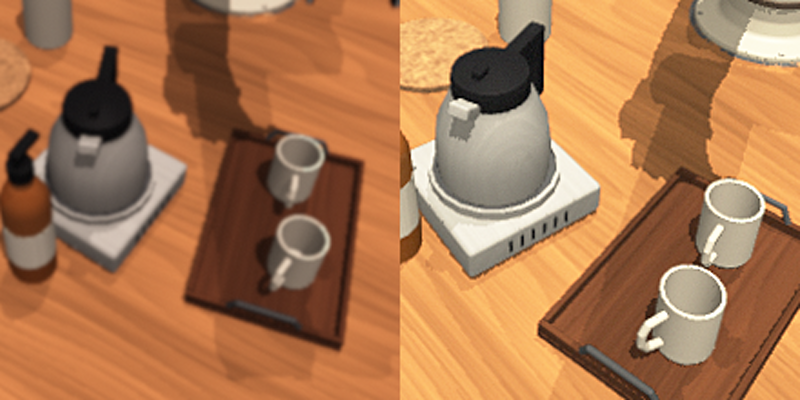

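Both mugs stand upright on the tray, side by side (scene crop (297,170) and (300,250)). Next comes the pot's handle, with its top near (110,50) in the scene crop.

```bash
python3 drive.py '.025 -.04 0 5 .06;.05 -.08 0 10 .06;.075 -.12 0 17 .06;.1 -.16 0 24 .06;.12 -.195 0 31 .06' 
python3 drive.py '0 0 0 7 .06;0 0 0 14 .06;0 0 0 21 .06;0 0 0 28 .06;0 0 0 35 .06'
python3 drive.py '0 0 0 7 .06;0 0 0 14 .06;0 0 0 21 .06;0 0 0 28 .06;0 0 0 35 .06'
python3 drive.py '0 0 0 7 .06;0 0 0 14 .06;0 0 0 21 .06;0 0 0 28 .06;0 0 0 35 .06'
python3 drive.py '0 0 0 7 .06;0 0 0 14 .06;0 0 0 21 .06;0 0 0 28 .06;0 0 0 35 .06'
python3 drive.py '0 0 0 7 .06;0 0 0 14 .06;0 0 0 16 .06;0 0 0 16 .06'
python3 - <<'E'
from h import *
o=status.get_obs();print(o['ee_pos'],o['tcp_rot'],o['q'])
i=viewer.camera_info('wrist'); cv2.imwrite('pics/w4.png',viewer.camera('wrist'))
print(proj(i,[[.52,.0,.21],[.614,.03,.219]]))
E
```

```text
time: 10.88
ee_pos: [0.4263, 0.0502, 0.3721]
tcp_rot: [-180.0, -0.0, 173.3]
wrist_force: [0.9, -0.0, 0.5]
opening: 0.0602
grasp_force: 0.0
time: 11.3
ee_pos: [0.4271, 0.0515, 0.372]
tcp_rot: [-180.0, -0.0, 138.2]
wrist_force: [0.2, 0.1, -0.4]
opening: 0.0602
grasp_force: 0.0
time: 11.72
ee_pos: [0.4271, 0.0518, 0.372]
tcp_rot: [-180.0, -0.0, 103.3]
wrist_force: [-0.1, -0.3, -0.3]
opening: 0.0599
grasp_force: 0.0
time: 12.13
ee_pos: [0.4272, 0.0518, 0.372]
tcp_rot: [-180.0, 0.0, 68.3]
wrist_force: [0.1, -0.8, -0.5]
opening: 0.0597
grasp_force: 0.0
time: 12.55
ee_pos: [0.4272, 0.0518, 0.372]
tcp_rot: [-180.0, 0.0, 33.3]
wrist_force: [-0.1, 0.1, 1.0]
opening: 0.06
grasp_force: 0.0
time: 12.88
ee_pos: [0.4272, 0.0518, 0.372]
tcp_rot: [-180.0, 0.0, 17.5]
wrist_force: [0.9, 0.8, 0.4]
opening: 0.0601
grasp_force: 0.0
[0.42718486 0.05177483 0.37204183] [-1.79993220e+02  3.01792290e-02  1.75045759e+01] [ 6.90987206e+00 -6.81598899e+00  1.17267886e+01  1.08573689e+02
  1.11611142e-03  1.69405298e+02]
[[359.23120418 131.2834342 ]
 [369.77904972   7.84883401]]
```

View pics/w4.png

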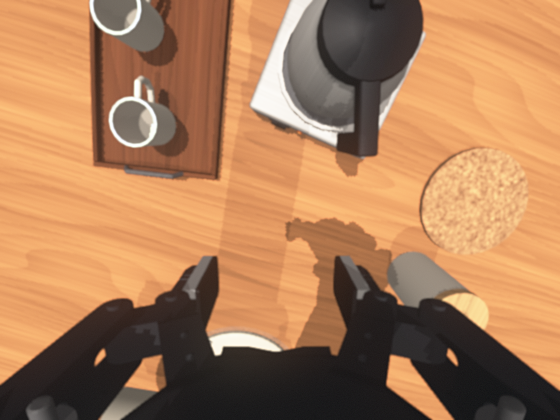

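The wrist view shows the pot's lid at (370,35), its handle running down to about (366,155), both mugs on the tray, and the free mat at (474,200).

Run:
```python
from h import *
i=viewer.camera_info('wrist'); im=cv2.imread('pics/w4.png'); g=cv2.cvtColor(im,cv2.COLOR_BGR2GRAY)
for y in range(80,162,6): print(y,' '.join(f'{v:3d}' for v in g[y,348:390:1]))
m=((g<75)).astype(np.uint8); m[82:,:335]=0; m[170:]=0;
for y in (88,100,112,124,136,148):
    xs=np.where(m[y,340:395])[0]+340; L,R=xs.min(),xs.max(); print(y,L,R,np.round(plane(i,[((L+R+1)/2,y)],.21)[0,:2],4))
hs=cv2.cvtColor(im,cv2.COLOR_BGR2HSV)
mm=((hs[...,2]>200)&(hs[...,0]>=13)&(hs[...,1]<150)&(hs[...,1]>50)).astype(np.uint8)
E=[(421,203),(528,188),(447,161),(485,147),(461,253),(495,243),(524,170),(514,226),(428,230)]
P=plane(i,E,.012)[:,:2]
from scipy.optimize import least_squares as S
r=S(lambda c:np.hypot(*(P-c).T)-.095,[.49,-.28]);print('mat',r.x,np.round(r.fun,4))
```

```text
80  36  33  35  34  35  34  32  32  33  33  36  36  38  41  47  47  48  47  45  45  47  46  46  45  45  44  45  44  45  46  45  43  40  36  37  43  51  63  77  88  97 105
86  96  94  89  83  77  66  50  38  32  34  34  39  46  56  66  70  71  70  69  68  67  66  65  64  62  62  61  60  58  58  55  56  75  97 108 110 111 112 112 111 112 111
92 127 122 115 105  92  83  64  45  36  35  38  40  48  58  68  71  72  70  68  68  67  65  63  63  62  62  62  59  58  56  55  60  80 103 109 108 108 108 106 106 105 102
98 120 115 109 103  93  79  63  43  37  37  38  45  51  59  67  71  71  70  70  67  66  66  64  62  62  61  60  59  59  59  55  60  83 100 104 103 104 111 123 138 154 174
104  98  97  98  96  91  79  60  44  39  38  41  44  52  61  68  71  71  69  67  66  66  65  65  64  62  61  60  60  58  57  56  82 125 153 165 167 167 165 167 183 216 230
110  89  89  86  85  82  72  55  42  38  38  43  46  54  61  70  72  72  70  68  67  66  64  65  63  63  61  61  62  59  57  63 103 149 166 166 178 215 239 240 230 209 187
116  84  85  85  86  84  73  54  42  40  42  45  48  56  64  69  72  71 
[... 878 characters left out ...]
7  67  67  66  65  65  62  64  95 142 169 174 173 172 173 173 175 178 179 178 178
152  51  50  50  48  49  48  47  50  49  51  60  70  77  81  81  81  78  76  74  73  70  69  69  67  66  65  65  62  71 107 148 172 179 182 182 183 182 181 180 177 176 175
158 121 122 121 121 121 121 122 122 122 121 116 115 119 132 143 153 166 175 176 177 177 177 177 176 176 177 178 179 179 180 181 181 182 182 182 181 179 179 178 174 172 170
88 354 379 [0.5575 0.0075]
100 354 379 [0.548  0.0037]
112 353 378 [0.538  0.0007]
124 340 377 [0.5262 0.0029]
136 340 376 [ 0.516  -0.0007]
148 340 376 [ 0.5058 -0.0048]
mat [ 0.49460446 -0.28545582] [-0.0002 -0.0008 -0.0036 -0.003  -0.     -0.0031 -0.0006 -0.0032 -0.0039]
```

Run:
```python
from h import *
i=viewer.camera_info('wrist')
P=plane(i,[(370,92),(369,116),(367.8,152),(367.7,155.5)],.21)[:,:2]; print(P)
d=P[2]-P[0]; a=np.degrees(np.arctan2(d[1],d[0])); print('hyaw',a)
u=d/np.hypot(*d); g=P[3]-u*.013; print('grip',g,'pot centre',g-u*.098)
for n in('scene','side'): 
    print(n,proj(viewer.camera_info(n),[[*P[3],.21],[*(g-u*.098),.219]]))
to(g[0],g[1],.30,a+180)
```

```text
[[ 0.55518687  0.00367719]
 [ 0.53565704 -0.00328589]
 [ 0.50512957 -0.01457434]
 [ 0.50207391 -0.01572765]]
hyaw -159.9675039448127
grip [ 0.51428739 -0.01127446] pot centre [0.60635824 0.02229573]
scene [[291.31054285 184.36660457]
 [283.71461556 214.44372151]]
side [[295.31362399 182.18534895]
 [268.685566   205.69990113]]
to [0.0638 0.0865 0.0721] turn -2.4 rows 3.1 t 12.9333 q [  6.9  -6.8  11.7 108.6  -0.  169.2]
```

```bash
python3 drive.py '.02 .03 .01 -1 .055;.04 .055 .03 -2 .055;.055 .075 .05 -2.4 .055;.0638 .0865 .07 -2.4 .055;.0638 .0865 .072 -2.4 .055' 100
python3 - <<'E'
from h import *
to(.5143,-.0113,.194,20.03)
cv2.imwrite('pics/w5.png',viewer.camera('wrist'));
E
```

```text
time: 13.35
ee_pos: [0.5152, -0.0128, 0.2954]
tcp_rot: [-179.9, 0.3, 20.0]
wrist_force: [-0.2, -0.0, -0.5]
opening: 0.0549
grasp_force: 0.0
to [-0.0004 -0.0017  0.1014] turn -0.0 rows 2.4 t 13.35 q [ -1.4   1.6  10.9  99.7  -0.  158.6]
```

View pics/w5.png

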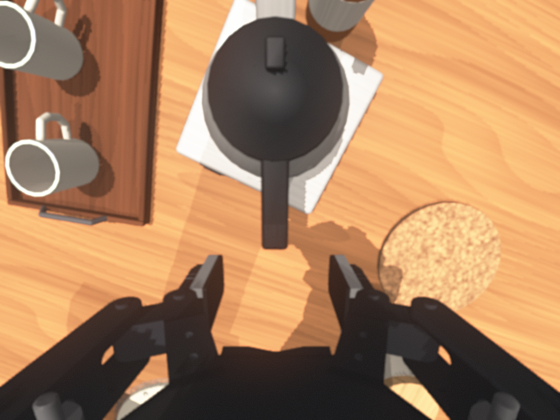

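The handle lies centred between the fingers (columns 262–288, end at row 248), parallel to the tool's x. The mat shows at (440,258).

```bash
python3 - <<'E'
from h import *
from scipy.optimize import least_squares as S
i=viewer.camera_info('wrist'); print(plane(i,[(275,247),(276,170)],.21), proj(i,[[.502,-.0157,.21]]))
im=cv2.imread('pics/w5.png'); h=cv2.cvtColor(im,cv2.COLOR_BGR2HSV)
E=[(379,262),(500,236),(430,207),(470,203),(396,229),(494,265),(498,225)]
P=plane(i,E,.012)[:,:2]; r=S(lambda c:np.hypot(*(P-c).T)-.095,[.49,-.28]);print('mat',r.x,np.round(r.fun,4))
E
python3 drive.py '0 -.001 .03 0 .055;0 -.001 .05 0 .055;0 -.001 .07 0 .055;0 -.001 .085 0 .055;0 -.001 .098 0 .055'
```

```text
[[ 0.50187315 -0.01569097  0.21      ]
 [ 0.5564746   0.00349976  0.21      ]] [[275.06881786 246.85697011]]
mat [ 0.49014435 -0.28798128] [ 0.      0.0006 -0.0037  0.0022 -0.003  -0.0079  0.0038]
time: 13.82
ee_pos: [0.5134, -0.0098, 0.2026]
tcp_rot: [180.0, -0.0, 20.1]
wrist_force: [0.2, 0.2, -0.6]
opening: 0.055
grasp_force: 0.0
```

```bash
python3 drive.py '0 0 .003 0 .055;0 0 .003 0 .055'
python3 drive.py '0 0 0 0 .01;0 0 0 0 .01;0 0 0 0 .01;0 0 0 0 .01;0 0 0 0 .01' 100
python3 drive.py '0 0 0 0 .01;0 0 0 0 .01;0 0 0 0 .01;0 0 0 0 .01' 100
```

```text
time: 13.98
ee_pos: [0.5135, -0.0099, 0.1998]
tcp_rot: [-180.0, 0.0, 20.1]
wrist_force: [0.1, 0.5, 1.5]
opening: 0.055
grasp_force: 0.0
time: 14.4
ee_pos: [0.5145, -0.0106, 0.2008]
tcp_rot: [179.9, -0.1, 20.0]
wrist_force: [-0.3, -1.6, 5.7]
opening: 0.0187
grasp_force: 98.5
time: 14.73
ee_pos: [0.5145, -0.0106, 0.2007]
tcp_rot: [179.9, -0.1, 20.0]
wrist_force: [-0.1, -0.4, 6.9]
opening: 0.019
grasp_force: 98.5
```

```bash
python3 drive.py '0 0 -.002 0 .01;0 0 -.005 0 .01;0 0 -.009 0 .01;0 0 -.014 0 .01;0 0 -.02 0 .01'
python3 drive.py '0 0 -.008 0 .01;0 0 -.017 0 .01;0 0 -.027 0 .01;0 0 -.037 0 .01;0 0 -.047 0 .01'
python3 drive.py '0 0 -.01 0 .01;0 0 -.02 0 .01;0 0 -.03 0 .01;0 0 -.04 0 .01;0 0 -.05 0 .01'
python3 drive.py '0 0 -.01 0 .01;0 0 -.02 0 .01;0 0 -.029 0 .01;0 0 -.036 0 .01;0 0 -.04 0 .01'
python3 drive.py '0 0 0 0 .01'
python3 - <<'E'
from h import *
o=status.get_obs(); print(o['torque'],o['q'])
a=viewer.camera('side');b=viewer.camera('scene');cv2.imwrite('pics/side6.png',a)
cv2.imwrite('pics/l6.png',cv2.resize(np.hstack([a[60:320,160:420],b[60:320,160:420]]),(800,400)))
E
```

```text
time: 15.15
ee_pos: [0.5138, -0.0104, 0.2192]
tcp_rot: [-180.0, 0.1, 20.0]
wrist_force: [-0.0, 0.1, -5.0]
opening: 0.0188
grasp_force: 97.6
time: 15.57
ee_pos: [0.5142, -0.0104, 0.2677]
tcp_rot: [180.0, -0.0, 20.0]
wrist_force: [0.2, -0.1, -5.6]
opening: 0.0187
grasp_force: 97.6
time: 15.98
ee_pos: [0.5141, -0.0104, 0.3174]
tcp_rot: [180.0, -0.0, 20.0]
wrist_force: [0.1, 0.0, -5.0]
opening: 0.0191
grasp_force: 97.6
time: 16.4
ee_pos: [0.5142, -0.0104, 0.3576]
tcp_rot: [180.0, -0.1, 20.0]
wrist_force: [0.8, -0.7, -5.9]
opening: 0.0188
grasp_force: 97.6
time: 16.48
ee_pos: [0.5143, -0.0104, 0.3573]
tcp_rot: [180.0, -0.1, 20.0]
wrist_force: [0.9, -0.8, -5.9]
opening: 0.019
grasp_force: 97.6
[-0.10490421  0.42525082  0.02055775] [-1.16050256e+00  3.66153091e+00  2.02072404e+01  1.06475004e+02
  1.40180653e-03  1.58838319e+02]
```

View pics/l6.png

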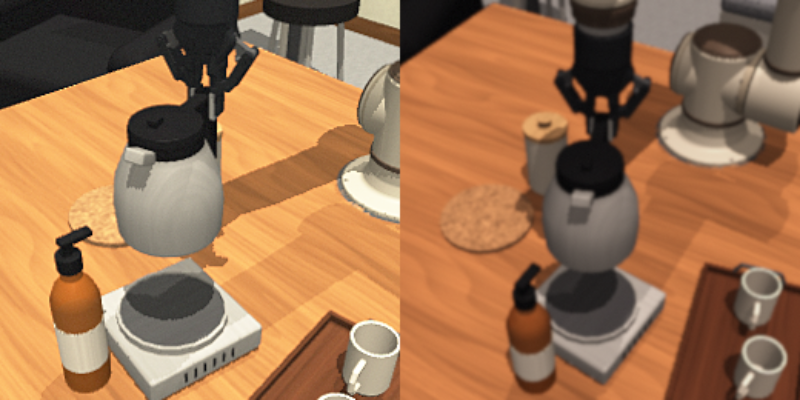

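The pot hangs level, clear of its warmer (side crop (168,180)), and the bottle stands untouched. Next is the turn.

```bash
python3 drive.py '0 0 0 -2 .01;0 0 0 -5 .01;0 0 0 -10 .01;0 0 0 -15 .01;0 0 0 -20 .01'
python3 drive.py '0 0 0 -6 .01;0 0 0 -12 .01;0 0 0 -18 .01;0 0 0 -24 .01;0 0 0 -30 .01'
python3 drive.py '0 0 0 -6 .01;0 0 0 -12 .01;0 0 0 -18 .01;0 0 0 -24 .01;0 0 0 -30 .01'
python3 drive.py '0 0 0 -6 .01;0 0 0 -12 .01;0 0 0 -18 .01;0 0 0 -24 .01;0 0 0 -30 .01'
python3 drive.py '0 0 0 -6 .01;0 0 0 -12 .01;0 0 0 -18 .01;0 0 0 -24 .01;0 0 0 -30 .01'
python3 drive.py '0 0 0 -6 .01;0 0 0 -11 .01;0 0 0 -15 .01;0 0 0 -18 .01;0 0 0 -20 .01'
python3 drive.py '0 0 0 0 .01'
python3 - <<'E'
from h import *
to(.588,-.287,.357,180)
E
```

```text
time: 17.0
ee_pos: [0.514, -0.0105, 0.3556]
tcp_rot: [-180.0, 0.0, 40.2]
wrist_force: [-0.1, 0.7, -5.6]
opening: 0.0191
grasp_force: 97.7
time: 17.42
ee_pos: [0.514, -0.0105, 0.3557]
tcp_rot: [-180.0, 0.0, 70.3]
wrist_force: [0.2, 0.1, -6.0]
opening: 0.0189
grasp_force: 97.8
time: 17.83
ee_pos: [0.5141, -0.0105, 0.3558]
tcp_rot: [-180.0, 0.0, 100.3]
wrist_force: [0.0, 0.2, -4.4]
opening: 0.0188
grasp_force: 97.8
time: 18.25
ee_pos: [0.5142, -0.0105, 0.3558]
tcp_rot: [-180.0, 0.0, 130.3]
wrist_force: [-1.0, 0.5, -4.7]
opening: 0.0186
grasp_force: 97.8
time: 18.67
ee_pos: [0.5143, -0.0104, 0.3559]
tcp_rot: [180.0, 0.0, 160.3]
wrist_force: [-1.0, 0.4, -5.8]
opening: 0.0189
grasp_force: 97.8
time: 19.08
ee_pos: [0.5143, -0.0104, 0.3559]
tcp_rot: [180.0, 0.0, -179.8]
wrist_force: [-0.3, -0.1, -5.7]
opening: 0.0187
grasp_force: 97.7
time: 19.17
ee_pos: [0.5143, -0.0104, 0.3559]
tcp_rot: [180.0, 0.0, -179.9]
wrist_force: [-0.3, -0.2, -5.4]
opening: 0.0191
grasp_force: 97.7
to [-0.0733 -0.2767 -0.0011] turn 0.1 rows 6.9 t 19.1667 q [ -1.2   3.6  20.  106.4   0.   -1.3]
```

```bash
python3 drive.py '-.001 -.005 0 0 .01;-.004 -.015 0 0 .01;-.008 -.03 0 0 .01;-.013 -.05 0 0 .01;-.019 -.07 0 0 .01'
python3 drive.py '-.006 -.023 0 0 .01;-.012 -.046 0 0 .01;-.018 -.069 0 0 .01;-.024 -.092 0 0 .01;-.03 -.115 0 0 .01'
python3 drive.py '-.006 -.023 0 0 .01;-.012 -.045 0 0 .01;-.017 -.066 0 0 .01;-.021 -.082 0 0 .01;-.0243 -.0917 0 0 .01'
python3 drive.py '0 0 0 0 .01;0 0 0 0 .01'
python3 - <<'E'
from h import *
to(.588,-.287,.357,180)
o=status.get_obs(); i=viewer.camera_info('wrist'); w=viewer.camera('wrist'); a=viewer.camera('side'); b=viewer.camera('scene')
cv2.imwrite('pics/w7.png',w)
c=np.hstack([a[40:250,140:340],b[40:250,140:340]])
cv2.imwrite('pics/l7.png',cv2.resize(c,(800,420)))
E
```

```text
time: 19.58
ee_pos: [0.5333, -0.0818, 0.3563]
tcp_rot: [-180.0, 0.0, 180.0]
wrist_force: [0.0, 0.8, -5.7]
opening: 0.0189
grasp_force: 97.8
time: 20.0
ee_pos: [0.5632, -0.1976, 0.3559]
tcp_rot: [180.0, -0.0, 179.9]
wrist_force: [0.5, 0.2, -6.1]
opening: 0.0188
grasp_force: 97.8
time: 20.42
ee_pos: [0.5874, -0.2901, 0.3551]
tcp_rot: [180.0, -0.0, 179.8]
wrist_force: [0.1, 0.5, -5.9]
opening: 0.0189
grasp_force: 97.9
time: 20.58
ee_pos: [0.5874, -0.2884, 0.3553]
tcp_rot: [180.0, -0.1, 179.9]
wrist_force: [-0.1, -0.4, -5.9]
opening: 0.019
grasp_force: 98.3
to [-0.0006  0.0014 -0.0017] turn -0.1 rows 0.1 t 20.5833 q [-26.2  26.1  47.4 111.4   0.  -26. ]
```

View pics/l7.png

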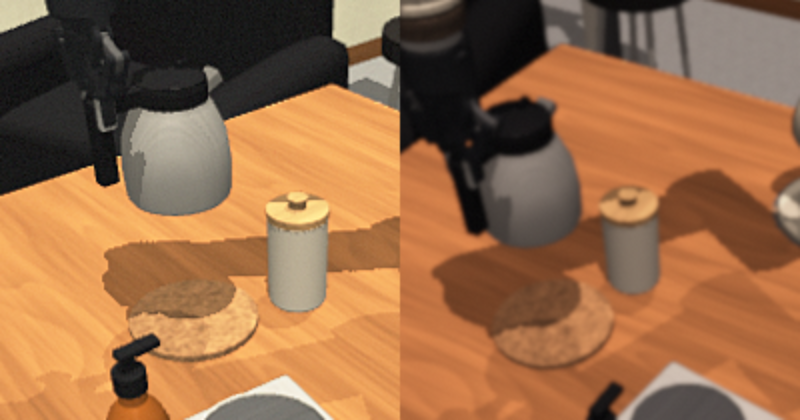

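The pot is level above the mat with its handle pointing away from the robot, and the canister clears it. Lowering.

```bash
python3 drive.py '0 .001 .004 0 .01;0 .001 .012 0 .01;0 .001 .025 0 .01;0 .001 .04 0 .01;0 .001 .056 0 .01'
python3 drive.py '0 0 .016 0 .01;0 0 .032 0 .01;0 0 .048 0 .01;0 0 .063 0 .01;0 0 .077 0 .01'
python3 drive.py '0 0 .012 0 .01;0 0 .024 0 .01;0 0 .034 0 .01;0 0 .042 0 .01;0 0 .048 0 .01'
python3 drive.py '0 0 .003 0 .01;0 0 .006 0 .01;0 0 .008 0 .01;0 0 .01 0 .01;0 0 .01 0 .01'
```

```text
time: 21.15
ee_pos: [0.5873, -0.2854, 0.3001]
tcp_rot: [-180.0, 0.1, -180.0]
wrist_force: [0.1, -0.6, -4.9]
opening: 0.0187
grasp_force: 98.4
time: 21.57
ee_pos: [0.587, -0.2853, 0.2223]
tcp_rot: [180.0, -0.0, -180.0]
wrist_force: [0.1, -0.4, -6.1]
opening: 0.0191
grasp_force: 98.4
time: 21.98
ee_pos: [0.5871, -0.2857, 0.1745]
tcp_rot: [180.0, -0.0, -180.0]
wrist_force: [0.4, 0.9, -5.7]
opening: 0.0185
grasp_force: 98.4
time: 22.4
ee_pos: [0.5874, -0.2862, 0.1652]
tcp_rot: [-180.0, 0.0, 180.0]
wrist_force: [0.5, -0.7, -5.8]
opening: 0.0185
grasp_force: 98.3
```

```bash
python3 drive.py '0 0 .002 0 .01;0 0 .004 0 .01;0 0 .006 0 .01;0 0 .008 0 .01;0 0 .009 0 .01'
python3 drive.py '0 0 .001 0 .01;0 0 .001 0 .01;0 0 .002 0 .01;0 0 .002 0 .01'
python3 drive.py '0 0 .001 0 .01;0 0 .001 0 .01'
```

```text
time: 22.82
ee_pos: [0.5873, -0.2861, 0.1559]
tcp_rot: [180.0, -0.0, -180.0]
wrist_force: [-0.3, -0.4, -5.8]
opening: 0.0186
grasp_force: 98.3
time: 23.15
ee_pos: [0.5874, -0.2861, 0.1542]
tcp_rot: [180.0, -0.0, 180.0]
wrist_force: [0.1, -0.4, -5.5]
opening: 0.0189
grasp_force: 98.3
time: 23.32
ee_pos: [0.5876, -0.2862, 0.1536]
tcp_rot: [-180.0, 0.0, -180.0]
wrist_force: [1.5, 0.1, -2.7]
opening: 0.0187
grasp_force: 98.7
```

```bash
python3 drive.py '0 0 .0005 0 .01;0 0 .0005 0 .01;0 0 .001 0 .01;0 0 .001 0 .01'
```

```text
time: 23.65
ee_pos: [0.588, -0.2862, 0.1532]
tcp_rot: [-180.0, 0.1, -180.0]
wrist_force: [4.5, -0.0, 2.1]
opening: 0.0186
grasp_force: 99.5
```

Set down, so release and retreat straight up.

```bash
python3 drive.py '0 0 0 0 .05;0 0 0 0 .05;0 0 0 0 .05;0 0 0 0 .05;0 0 0 0 .05'
python3 drive.py '0 0 -.005 0 .05;0 0 -.015 0 .05;0 0 -.03 0 .05;0 0 -.05 0 .05;0 0 -.08 0 .05'
python3 drive.py '0 0 -.03 0 .05;0 0 -.06 0 .05;0 0 -.09 0 .05;0 0 -.11 0 .05;0 0 -.12 0 .05'
python3 drive.py '0 0 0 0 .05;0 0 0 0 .05'
python3 - <<'E'
from h import *
a=viewer.camera('side'); b=viewer.camera('scene')
cv2.imwrite('pics/l8.png',cv2.resize(np.hstack([a[110:390,150:450],b[110:390,150:450]]),(800,373)))
E
```

```text
time: 24.07
ee_pos: [0.5872, -0.2861, 0.1522]
tcp_rot: [180.0, -0.0, 180.0]
wrist_force: [0.2, -0.3, 0.5]
opening: 0.05
grasp_force: 0.0
time: 24.48
ee_pos: [0.5867, -0.2858, 0.232]
tcp_rot: [179.9, -0.1, 180.0]
wrist_force: [1.3, 0.7, -0.8]
opening: 0.05
grasp_force: 0.0
time: 24.9
ee_pos: [0.5871, -0.286, 0.3569]
tcp_rot: [-179.9, 0.3, 180.0]
wrist_force: [-0.6, 0.2, -0.2]
opening: 0.05
grasp_force: 0.0
time: 25.07
ee_pos: [0.5876, -0.2862, 0.353]
tcp_rot: [-180.0, 0.1, 180.0]
wrist_force: [0.5, -0.1, -0.1]
opening: 0.0502
grasp_force: 0.0
```

View pics/l8.png

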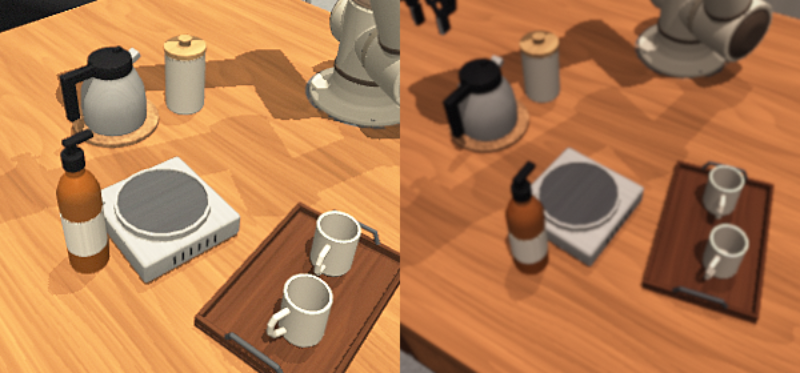

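The pot stands level in the middle of the mat with its handle away from the robot; both mugs, the bottle and the canister stand in place.

```bash
python3 -c "
from workcell import bot, viewer, status
print(bot.job_done())"
```

```text
the job is handed in; nothing more can be done
None
```

I put the used mug upright on the tray beside the other mug, set the coffee pot level on the middle of the cork mat with its handle pointing straight away from the robot, and handed the job in at about 25 s; the last pictures show the bottle, canister and tray mug in place (no verdict was returned).

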